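# Push the bush plate out of the dowelling jig and hang it up

### The job

Change over the dowelling jig: with the push-out yoke, poke the plate that has three small bushes up out of its nest from below, through the hole under it, until the nest's spring catches hold it up. Stand the yoke upright on the bench again, clear of the jig, then hang the plate by its hole on the empty peg of the plate rack, its marked face with the bushes outward. Leave the other plate in its nest and disturb nothing else.

Things in the scene. Friction and masses are not known exactly. Their poses are not given: they have to be found in the camera images.
- jig: fixed dowelling jig: grey deck 132 x 178 mm, top 96 mm, underside 64 mm above the bench, open below between side cheeks (inner faces y = -73, +73 mm). Origin on the bench midway between the nests, x away from its open front edge (at x = -64 mm), y left. Along the back edge (x = 68) a fence 5 mm above the deck. Nest centres: x = 0, y = -41 and +41
- nest_left (a point): centre of the left nest (jig's +y side) at deck top height, axes as the jig's. Nest: pocket 101.5 x 57.5 mm, 16 mm deep; round access hole 26 mm in diameter through its 16 mm floor, in the middle. Brass spring catches along its long sides grip the plate: 10 to 17 N pushes it up; when 12 mm up they spring out under it and it rests on them, level, 11 to 13 mm proud of the deck
- nest_right (a point): centre of the right nest at deck top height, made like the left one. Pressing a raised plate down sends it back into its nest
- plate_three: plate to take out: loose aluminium plate 100 x 56 x 16 mm (x, y, z), 0.23 kg, flush in either nest, x as the jig's; three small bushes in a row across its near end (x = -32 mm) and scale marks on its upper, marked face; hanging hole 26 mm in diameter right through at x = +30 mm. Origin: middle of its underside, z towards the marked face
- plate_three_hole (a point): centre of that plate's hanging hole, at half its thickness (x = 30, y = 0, z = 8 mm in the plate's frame)
- plate_three_face (a point): middle of that plate's marked face
- plate_one: plate to leave alone, in the other nest: same outline, hole, origin and axes, but one large bush (25 mm) at its near end
- yoke: push-out yoke: loose steel C-frame, 0.5 kg, stands on its foot. Origin: foot's underside below pin and handle, z up. Foot 36 mm wide, 12 thick, x = -96 to 16; cross foot 64 wide at x = -98 to -78; spine x = -98 to -84; throat open to +x, z = 12 to 102; arm to z = 114. Handle: wood, 26 x 26 mm square (sides along x, y), z = 114 to 174
- yoke_pin (a point): tip of the yoke's pin (12 mm in diameter), 43 mm above the foot's underside and 31 mm above its top; axes as the yoke's. When the foot bar meets the deck's underside, the pin has lifted the plate 15 mm, which is enough
- yoke_handle (a point): middle of the yoke's handle, 149 mm above the foot's underside, straight above the pin
- rack: fixed plate rack behind the jig: upright wooden board 200 mm wide, 279 mm high. Origin on the bench below the middle of its front face, x away behind the board, y left. Its feet reach 23 mm before the board. Two pegs at y = -52.5 and +52.5 mm; on one, either, a like plate with two bushes hangs already (fixed)
- peg_free: the empty peg: straight steel rod 7 mm in diameter, origin at its root on the board's front face 195 mm above the bench, axes as the rack's; it slopes up at 30 degrees to the front, its axis ending at x = -48, z = +27.7 mm (rounded end). A plate let go on it swings down and hangs upright
- peg_free_tip (a point): end of the empty peg's axis (x = -48, y = 0, z = 27.7 mm in the peg's frame)
- jar_tacks: bystander: glass jar with a red lid, 60 mm in diameter, 74 mm high, origin in the middle of its underside
- glue_bottle: bystander: white squeeze bottle with a red cap, 57 mm in diameter, 139 mm high, origin in the middle of its underside
- oak_block: bystander: wooden block 42 x 85 x 30 mm, origin in the middle of its underside
- tape_measure: bystander: yellow tape measure 38 x 80 x 61 mm, origin in the middle of its underside
- spool_jute: bystander: spool 48 mm in diameter, 50 mm high, origin in the middle of its underside
Not all that is in view belongs to the job. Leave any black look-alike of the plate_three alone.

How it is judged (in metres and radians):
On the way, in this order (a step that is already met when the one before it is completed fails the run):
1. the yoke's pin pushes the three-bush plate at least 10 mm up out of its nest (contact force between yoke and plate_three above 0.3 N and z of plate_three in the frame of jig above 0.09 m and horizontal distance between yoke_pin and plate_three below 0.02 m), for 0.06 s.
2. the yoke stands upright on the bench, clear of the jig, while the plate rests on the catches (height (world z) of yoke below 0.004 m and angle between yoke's own z axis and vertical below 0.06 rad and horizontal distance between yoke and jig above 0.085 m and contact force between yoke and the fingers below 0.1 N and z of plate_three in the frame of jig above 0.088 m), for 0.1 s.
At the end, for the whole second after the job is handed in: The three-bush plate hangs at rest with the empty peg through its hole (12 mm sideways, -18 to +22 mm in height), hole end up within 0.25 rad, the peg's end on its marked side; the yoke stands upright on the bench, 85 mm or more from the jig's middle; the other plate is in its nest (5 mm) (x of plate_three_hole in the frame of peg_free between -0.045 and 0 m and y of plate_three_hole in the frame of peg_free between -0.012 and 0.012 m and z of plate_three_hole in the frame of peg_free between -0.018 and 0.022 m and z of peg_free_tip in the frame of plate_three above 0.012 m and z of peg_free in the frame of plate_three below 0.006 m and angle between plate_three's own x axis and vertical below 0.25 rad and linear speed of plate_three below 0.02 m/s and angle between yoke's own z axis and vertical below 0.06 rad and height (world z) of yoke below 0.004 m and horizontal distance between yoke and jig above 0.085 m and distance of plate_one from where it was at the start of the episode below 0.005 m); the robot touches nothing.
It fails at once if the other plate is pushed up or moved (distance of plate_one from where it was at the start of the episode above 0.006 m).
It fails at once if a bystander (jar, glue bottle, wooden block, tape measure, spool) is moved more than 30 mm (distance of any of jar_tacks, glue_bottle, oak_block, tape_measure, spool_jute from where it was at the start of the episode above 0.03 m).
It also fails if it takes over 72 s, if anything falls off the work surface, if the arm or the gripper's body presses on something with over 40 N, if the wrist force passes 120 N, or if a joint passes its speed limit or range.

### The arm

A 6-joint arm with a two-finger parallel gripper is mounted at the origin on a cart in front of the work surface, level with it; the furniture and walls round the work are solid. World frame = base frame: x ahead of the robot, y to its left, z up, the work surface at z = 0. Lengths are in mm, angles in degrees, forces in N, time in s.
With the tool pointing down it reaches from about 350 to 975 mm from the base axis. Payload 4.9 kg.
Tool frame: the origin (TCP) lies between the finger pads; the fingertips stand 19 mm ahead of it and the grasp point (between the pads) is the TCP (env.tips_ahead is the distance from the TCP to the fingertips, in mm); z points along the fingers, y is the line along which they close (so a half turn about z gives the same grasp; the last joint's range is limited). The gripper opens to 85 mm and grips with 20 to 120 N. Pads are 22 mm wide; open, the fingers measure 114 mm over their backs; the gripper's body (76 mm by 85 mm) begins 54 mm behind the grasp point. The pads swing forward as they close: fully open they stand 13 mm farther back than shut.
Start: joints at [-71.104, 3.019, 92.412, -0, 84.569, -6.818], TCP at [271.17, -563.088, 250.304] pointing down, gripper open.
Joint ranges: [-172.51, 172.51], [-57.92, 126.97], [3.15, 148.05], [-58.71, 238.71], [5.1, 150.11], [-179.66, 179.66]. Speed limits (degrees/s): [147.25, 147.25, 180, 180, 180, 180].

### API

Orientations are given as [roll, pitch, yaw] about the fixed x, y, z axes, in that order (R = Rz(yaw) Ry(pitch) Rx(roll)).
In Python, from cell import env, viewer, models gives the robot as it stands.
- The arm moves only by the shell command python3 -m crank 'ROWS' [FORCE]. ROWS is JSON, a list of rows, each a list of 7 numbers: the turn, a rotation vector about the world's x, y, z in degrees, then the shift along the world's x, y, z in m, then the gripper's target within -1 to 1 (fully open at 1, half-way at 0, shut at -1). In form: [[rx, ry, rz, x, y, z, fingers], ...]. A call has 1 to 12 rows; each row shifts and turns the commanded pose from where the row before left it; what a row does not reach is not made up. A row lasts 1/12 s, in which the tool goes at most 41.7 mm and 7.16 degrees, less where a joint would pass 70% of its speed; a pose out of reach is approached as far as the arm can. A call is refused whole if a number of a shift passes 0.0417 or a number of a turn 7.16, either way. A call with a gripper value outside its range is refused whole. The fingers move at their own pace and stop on an object; FORCE is the grip in N (left out, the last holds). Time passes only in rows, so rows that do not move let the fingers close. It gives the time, the measured TCP pose, the force, the opening and the grip force at its end, in the units of the state.
- env.state(): the state, without advancing time (a new reading comes with each control period).
- viewer.snapshot(name): name is "side" or "top" or "wrist"; returns a dict with "image" (420x560x3 uint8, red, green, blue), "mtx" (3x3 intrinsics, pixels), "pose" (4x4, takes a point from camera to world coordinates). Camera axes: x right, y down, z forward; pixel columns grow to the right and rows downward; lengths in mm; the calibration is good to about 2 mm. A picture is of the moment at which its call begins. There is no depth.
- env.finish_job(): hands the job in; it is judged then, once.
Trained networks look in the newest picture that a camera, given by its name, has taken for a name from the list of things; names that differ only in an ending like _2 or _b are one class to them, and where a whole thing is asked for, a point or a joint stands for the part that bears it (a point fixed in the world has none). Each returns a list of dicts, best first, with "p" (0 to 1); they miss things now and then, are a little off and sometimes report something else, mostly with a low value. They report only what shows in the picture. A call takes as long as a camera call. They do not tell look-alikes from the thing itself.
- models.spot_in(camera, target): "position" ([x, y, z] in mm, in world coordinates, good to about 4 mm: the middle of the surface that is visible of it).
- models.place_of(camera, target): "position" ([x, y, z] in mm, in world coordinates, good to about 4 mm: a listed point, or the origin of a listed thing).
The state is a dict: "clock": time; "joint_positions": joint angles; "dq": joint speeds; "joint_torque": joint torques, N m; "ee_pos": TCP position; "tcp_rot": TCP orientation; "contact_force": force on the tool from outside, world axes, zero at the start; "moment": the same for the moment, N m; "gripper_width": finger opening in mm; "gripper_force": force on a finger pad.
Only numpy, scipy, OpenCV 4.12 (cv2) and the standard library are available. Lean on these libraries where they do the work, as an engineer would, in place of code of your own. Each camera call takes 0.05 s, during which the arm holds its last target. There are 200 camera calls.

## Working session

There is one attempt and no reset: what is moved stays moved. The work goes in short steps, Python scripts to look and compute and a shell command to move; the robot and the scene stay as the last step left them, time stands still between calls to the robot, and variables do not carry over. Pictures are saved under pics/ and viewed, at most 10 in all, crops included, and the job is handed in when it is done.

```bash
ls; mkdir -p pics
cat > h.py <<'E'
from cell import env, viewer, models
import numpy as np, cv2
def snap(c, name=None):
    s=viewer.snapshot(c)
    if name: cv2.imwrite(f'pics/{name}.png', cv2.cvtColor(s['image'],cv2.COLOR_RGB2BGR))
    return s
def proj(s,p):
    T=np.linalg.inv(s['pose']); q=T[:3,:3]@np.array(p,float)+T[:3,3]; u=s['mtx']@q; return u[:2]/u[2]
def ray(s,uv,z):
    d=s['pose'][:3,:3]@np.linalg.inv(s['mtx'])@np.array([uv[0],uv[1],1.]); o=s['pose'][:3,3]
    return o+d*(z-o[2])/d[2]
E
python3 - <<'E'
from h import *
print(env.state())
ims=[]
for c in ['top','side']:
    s=snap(c,c+'0'); ims.append(s)
    print(c, s['pose'][:3,3].round())
    for n in ['jig','nest_left','nest_right','plate_three','plate_three_hole','plate_three_face','plate_one','yoke','yoke_pin','yoke_handle','rack','peg_free','peg_free_tip','jar_tacks','glue_bottle','oak_block','tape_measure','spool_jute']:
        print(n,[(np.round(d['position']).astype(int).tolist(),round(d['p'],2), proj(s,d['position']).round().astype(int).tolist()) for d in models.place_of(c,n)[:3]])
E
```

```text
pics
{'clock': 0.0, 'joint_positions': array([-7.11043386e+01,  3.05649956e+00,  9.24923173e+01, -1.61889988e-03,
        8.45669350e+01, -6.81824290e+00]), 'dq': array([0.1095277 , 0.05108989, 0.10979074, 0.11109504, 0.08917002,
       0.02606947]), 'joint_torque': array([ 3.80016199e-04, -3.93680406e+01, -3.70179570e+01, -1.20095483e-04,
        6.93428257e-03,  1.21029203e-05]), 'ee_pos': array([ 270.97821382, -562.55942444,  249.06883124]), 'tcp_rot': array([-1.79884876e+02, -1.21421415e-02,  2.57140470e+01]), 'contact_force': array([ 0.8662277 ,  0.00784963, -0.74326384]), 'moment': array([ 0.06141361, -0.0010651 , -0.04544316]), 'gripper_force': 0.0, 'gripper_width': 85.65358317813046}
top [ 384. -198. 1221.]
jig [([534, -131, 0], 0.73, [256, 200]), ([462, -369, 0], 0.58, [347, 228])]
nest_left [([533, -90, 99], 0.71, [237, 195]), ([679, 80, -1], 0.43, [179, 146])]
nest_right [([538, -174, 95], 0.83, [272, 194]), ([699, -194, 194], 0.57, [280, 118])]
plate_three [([350, -28, -2], 0.69, [216, 269])]
plate_three_hole [([563, -168, 87], 0.95, [270, 184]), ([318, -38, 5], 0.6, [219
[... 1404 characters left out ...]
([533, -86, 78], 0.84, [283, 210]), ([535, -167, 81], 0.51, [287, 226]), ([558, 72, -2], 0.42, [284, 200])]
yoke [([462, -369, 0], 0.59, [270, 300]), ([537, -85, 81], 0.2, [284, 209])]
yoke_pin []
yoke_handle [([467, -367, 151], 0.66, [272, 257])]
rack [([709, -155, -2], 0.58, [344, 241])]
peg_free [([700, -202, 192], 0.55, [351, 198])]
peg_free_tip [([649, -190, 221], 0.43, [332, 188])]
jar_tacks [([604, -355, 0], 0.9, [322, 292])]
glue_bottle [([603, -452, 3], 0.93, [329, 319]), ([566, -172, 88], 0.33, [299, 225])]
oak_block [([281, -303, -4], 0.5, [200, 289])]
tape_measure [([681, 81, 4], 0.71, [320, 195]), ([604, -451, 2], 0.21, [329, 319])]
spool_jute [([558, 71, -2], 0.62, [284, 200])]
```

Run:
```python
import cv2
a=cv2.imread('pics/top0.png')[90:330,150:420]; cv2.imwrite('pics/top0c.png',cv2.resize(a,None,fx=2.5,fy=2.5,interpolation=cv2.INTER_CUBIC))
a=cv2.imread('pics/side0.png')[150:350,170:400]; cv2.imwrite('pics/side0c.png',cv2.resize(a,None,fx=3,fy=3,interpolation=cv2.INTER_CUBIC))
```

```text
(no output)
```

View pics/top0c.png

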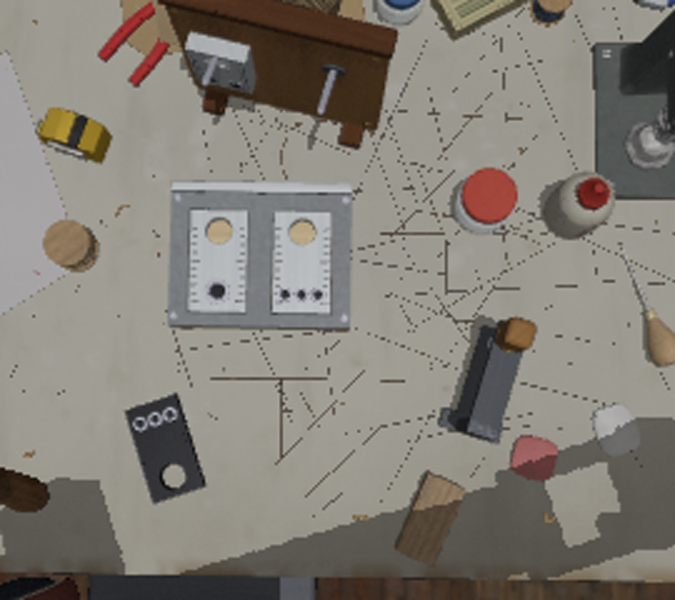

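View pics/side0c.png

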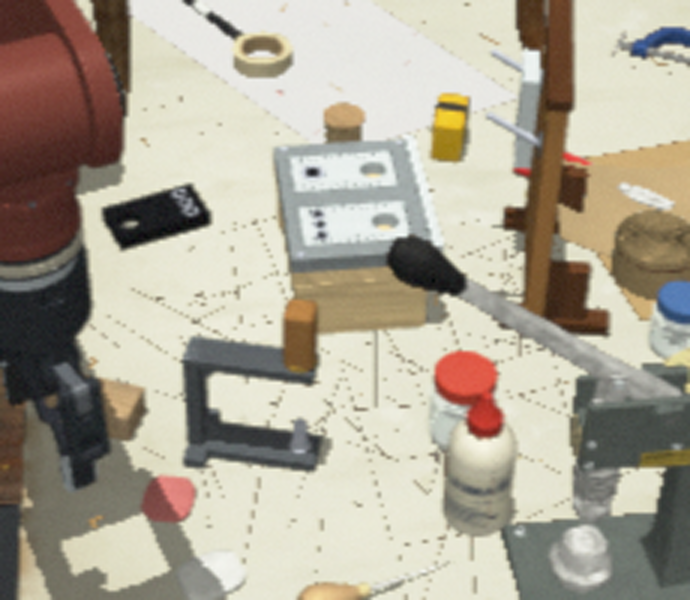

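Candidates (top crop pixels): the three-bush plate in the right nest (302,260), the one-bush plate in the left nest (218,260), a black look-alike on the bench (165,447), and the two-bush plate already on the rack (220,60). By the description I choose the right-nest plate. The free peg is the right one (333,70), and the yoke is at (490,380) with its throat toward +x. I'm moving above the yoke handle.

```bash
python3 -m crank '[[0,0,5.5,0.024,0.024,0.012,1],[0,0,5.5,0.024,0.024,0.012,1],[0,0,5.5,0.024,0.024,0.012,1],[0,0,5.5,0.024,0.024,0.012,1],[0,0,5.5,0.024,0.024,0.012,1],[0,0,5.5,0.024,0.024,0.012,1],[0,0,5.5,0.024,0.024,0.012,1],[0,0,5.5,0.024,0.024,0.012,1],[0,0,0,0,0,0,1],[0,0,0,0,0,0,1]]'
python3 - <<'E'
from h import *
np.set_printoptions(precision=1,suppress=True)
s=env.state(); print(s['joint_positions'],s['ee_pos'],s['tcp_rot'])
s=snap('wrist','w1')
for n in ['yoke','yoke_handle','yoke_pin','jig','nest_right','plate_three_hole']:
    print(n,[(np.round(d['position']).astype(int).tolist(),round(d['p'],2), proj(s,d['position']).round().astype(int).tolist()) for d in models.place_of('wrist',n)[:2]])
E
```

```text
clock: 2.73
ee_pos: [464.4, -370.2, 347.5]
tcp_rot: [179.9, 0.1, 69.8]
contact_force: [0.4, -0.6, 0.4]
gripper_width: 85.2
gripper_force: 0.0
[-45.7  -3.5  89.8  -0.   93.6 -25.6] [ 464.4 -370.2  347.5] [179.9   0.1  69.8]
yoke [([463, -368, 4], 0.66, [275, 163])]
yoke_handle [([460, -367, 151], 0.96, [272, 185])]
yoke_pin [([465, -376, 46], 0.68, [278, 173])]
jig []
nest_right []
plate_three_hole []
```

View pics/w1.png

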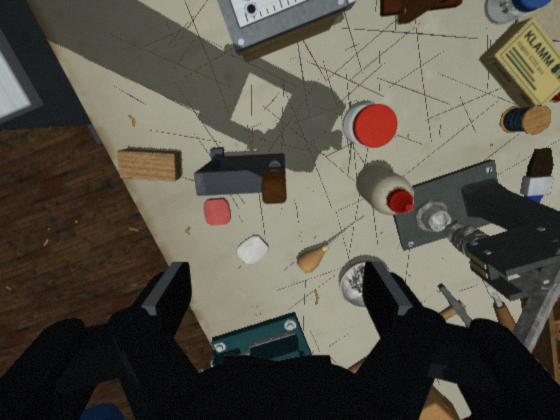

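The wrist view shows the yoke arm from (197,182) to the handle at (273,185), nearly parallel to the closing axis. The jar (375,125) and the bottle (395,197) are clear of it.

Run:
```python
from h import *
np.set_printoptions(precision=1,suppress=True)
s=snap('wrist')
im=s['image'].astype(int)
a=im[140:215,185:300]; cv2.imwrite('pics/w1c.png',cv2.resize(cv2.cvtColor(a.astype(np.uint8),cv2.COLOR_RGB2BGR),None,fx=6,fy=6,interpolation=cv2.INTER_CUBIC))
def ang(p,q,z):
    a,b=ray(s,p,z),ray(s,q,z); d=b-a; return a,b,np.degrees(np.arctan2(d[1],d[0]))
print(ang((197,193.5),(262,191),114), ang((241,48),(352,8),96))
t=snap('top')
print('jig front/back top', )
for p,q in [((167,327),(350,327)),((170,190),(352,192))]:
    f=lambda c:(150+c[0]/2.5,90+c[1]/2.5)
    a,b=ray(t,f(p),96),ray(t,f(q),96); print(a,b,np.degrees(np.arctan2(a[0]-b[0],a[1]-b[1])))
f=lambda c:(150+c[0]/2.5,90+c[1]/2.5)
a,b=ray(t,f((160,0)),279),ray(t,f((392,50)),279);print('rack top edge',a,b,np.degrees(np.arctan2(a[0]-b[0],a[1]-b[1])))
```

```text
(array([ 363.2, -353.6,  114. ]), array([ 439.8, -378.7,  114. ]), np.float64(-18.15669737063865)) (array([ 475.4, -219.6,   96. ]), array([ 603.5, -225.6,   96. ]), np.float64(-2.709552741412766))
jig front/back top
[470.5 -40.9  96. ] [ 472.  -218.9   96. ] -0.49042712573819164
[605.9 -40.8  96. ] [ 604.9 -220.1   96. ] 0.3149017871877606
rack top edge [732.  -54.3 279. ] [ 689.2 -249.1  279. ] 12.377061725284175
```

View pics/w1c.png

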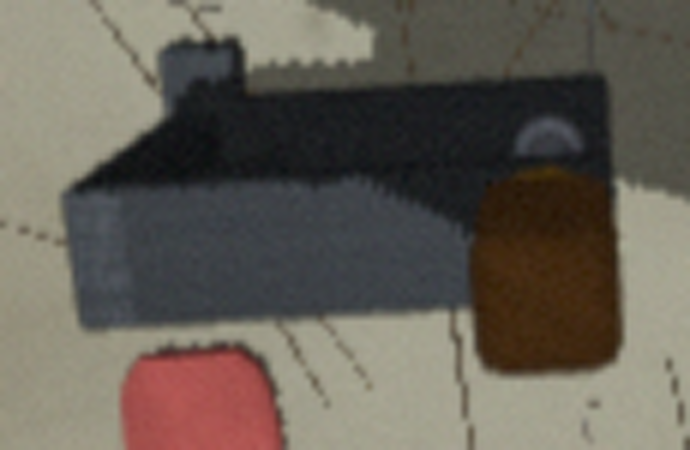

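Run:
```python
from h import *
np.set_printoptions(precision=1,suppress=True)
s=snap('wrist')
print(ray(s,(185+547/6,140+302/6),174),[ray(s,(185+x/6,140+y/6),174) for x,y in [(472,237),(618,237),(480,370),(618,370)]])
```

```text
[ 462.2 -369.6  174. ] [array([ 454.2, -354.6,  174. ]), array([ 477.4, -363.2,  174. ]), array([ 447.1, -376.9,  174. ]), array([ 469.5, -385.3,  174. ])]
```

```bash
python3 -m crank '[[0,0,3,-0.002,0,-0.036,1],[0,0,0,0,0,-0.036,1],[0,0,0,0,0,-0.036,1],[0,0,0,0,0,-0.036,1],[0,0,0,0,0,-0.036,1],[0,0,0,0,0,-0.018,1],[0,0,0,0,0,0,1]]' 
python3 -m crank '[[0,0,0,0,0,0,-1],[0,0,0,0,0,0,-1],[0,0,0,0,0,0,-1],[0,0,0,0,0,0,-1],[0,0,0,0,0,0,-1],[0,0,0,0,0,0,-1],[0,0,0,0,0,0,-1],[0,0,0,0,0,0,-1]]' 100
```

```text
clock: 3.82
ee_pos: [458.3, -368.5, 141.8]
tcp_rot: [-179.4, -0.3, 72.7]
contact_force: [-1.5, 0.2, -0.7]
gripper_width: 85.4
gripper_force: 0.0
clock: 4.48
ee_pos: [461.9, -372.0, 150.5]
tcp_rot: [179.8, 0.1, 72.7]
contact_force: [-1.5, -0.4, 6.6]
gripper_width: 25.0
gripper_force: 99.3
```

```bash
python3 -m crank '[[0,0,0,0,0,0.025,-1],[0,0,0,0,0,0.025,-1],[0,0,2.2,-0.004,0.025,0,-1],[0,0,2.2,-0.004,0.025,0,-1],[0,0,2.2,-0.004,0.025,0,-1],[0,0,2.2,-0.004,0.025,0,-1],[0,0,2.2,-0.004,0.025,0,-1],[0,0,2.2,-0.004,0.025,0,-1],[0,0,2.2,-0.004,0.025,0,-1],[0,0,1.9,-0.004,0.025,0,-1],[0,0,0,0,0,0,-1],[0,0,0,0,0,0,-1]]'
python3 - <<'E'
from h import *
np.set_printoptions(precision=1,suppress=True)
print(env.state()['joint_positions'])
for c in ['wrist','top','side']:
  s=snap(c,'carry_'+c)
  for n in ['yoke','yoke_handle','yoke_pin','jig','nest_left','nest_right','plate_three_hole','plate_three','peg_free','peg_free_tip']:
    print(c,n,[(np.round(d['position']).astype(int).tolist(),round(d['p'],2), proj(s,d['position']).round().astype(int).tolist()) for d in models.place_of(c,n)[:2]])
a=cv2.imread('pics/carry_side.png')[120:330,200:400]; a=cv2.resize(a,None,fx=2.8,fy=2.8)
b=cv2.imread('pics/carry_wrist.png')
h=588;o=np.hstack([cv2.resize(b[:, :],(560,420))[:,:] ,cv2.resize(a,(240,252))[:252].copy() if 0 else np.zeros((420,1,3),np.uint8)])
cv2.imwrite('pics/carry_s.png',a)
E
```

```text
clock: 5.48
ee_pos: [428.6, -169.8, 197.1]
tcp_rot: [-179.9, -0.0, 90.1]
contact_force: [-0.1, -0.5, -4.7]
gripper_width: 25.0
gripper_force: 99.8
[-30.9 -18.3 116.8  -0.   81.5 -31. ]
wrist yoke [([428, -168, 50], 0.96, [277, 197])]
wrist yoke_handle [([426, -169, 202], 0.68, [274, 288])]
wrist yoke_pin [([430, -170, 88], 0.9, [280, 212])]
wrist jig []
wrist nest_left [([710, -150, -1], 0.53, [534, 169]), ([535, -172, 99], 0.2, [412, 218])]
wrist nest_right [([532, -85, 78], 0.53, [411, 103])]
wrist plate_three_hole [([321, -38, 9], 0.68, [164, 53]), ([564, -170, 88], 0.59, [441, 211])]
wrist plate_three [([348, -29, -1], 0.82, [194, 44]), ([537, -169, 77], 0.67, [403, 207])]
wrist peg_free []
wrist peg_free_tip []
top yoke []
top yoke_handle []
top yoke_pin []
top jig [([531, -133, -3], 0.9, [257, 201]), ([712, -146, 1], 0.24, [263, 134])]
top nest_left [([530, -88, 97], 0.71, [236, 197])]
top nest_right [([533, -169, 96], 0.92, [270, 196])]
top plate_three_hole [([562, -169, 85], 0.82, [270, 185]), ([316, -38, 6], 0.73, [219, 283])]
top plate_three [([352, -29, 0], 0.7, [216, 269]), ([537, -169, 97], 0.69, [270, 194])]
top peg_free [([700, -196, 194], 0.58, [281, 117])]
top peg_free_tip [([653, -186, 224], 0.51, [277, 134])]
side yoke [([428, -166, 48], 0.77, [250, 238])]
side yoke_handle [([432, -166, 202], 0.73, [251, 194])]
side yoke_pin [([427, -167, 86], 0.7, [250, 228])]
side jig [([535, -128, 2], 0.79, [285, 239])]
side nest_left [([535, -88, 95], 0.89, [284, 206]), ([537, -171, 96], 0.51, [289, 223])]
side nest_right [([532, -170, 95], 0.97, [287, 223])]
side plate_three_hole [([324, -34, 6], 0.63, [214, 223]), ([564, -170, 89], 0.57, [298, 224])]
side plate_three [([539, -168, 82], 0.97, [289, 226]), ([351, -30, -2], 0.65, [222, 224])]
side peg_free [([698, -200, 197], 0.55, [350, 196]), ([538, -127, 0], 0.38, [286, 239])]
side peg_free_tip [([651, -193, 222], 0.4, [333, 188])]
```

View pics/carry_wrist.png

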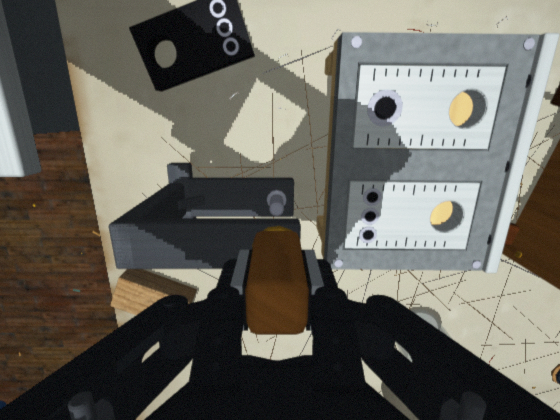

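The view shows the yoke held straight, pin at (277,200), with the three-bush plate in the right nest at (415,215) and its bushes at (370,215). The throat faces the jig.

```bash
python3 - <<'E'
from h import *
np.set_printoptions(precision=1,suppress=True)
s=snap('wrist')
for p,q in [((364,66),(506,67)),((355,149),(493,149)),((356,181),(480,182)),((346,246),(465,250)),((342,34),(327,269))]:
    a,b=ray(s,p,96),ray(s,q,96); d=b-a; print(a,b,np.degrees(np.arctan2(d[1],d[0])))
E
python3 -m crank '[[0,0,0,0,0,-0.02,-1],[0,0,0,0,0,-0.02,-1],[0,0,0,0,-0.001,0,-1],[0,0,0,0,0,0,-1],[0,0,0,0,0,0,-1]]'
```

```text
[489.2 -62.4  96. ] [588.1 -63.   96. ] -0.36736215235647973
[ 487.5 -119.3   96. ] [ 591.5 -119.3   96. ] -0.020859348074021417
[ 490.3 -143.9   96. ] [ 587.  -144.7   96. ] -0.5010277914418115
[ 486.4 -199.2   96. ] [ 586.5 -203.    96. ] -2.1518886466671003
[472.6 -42.7  96. ] [ 471.7 -220.8   96. ] -90.3108184453998
clock: 7.6
ee_pos: [429.6, -172.4, 159.3]
tcp_rot: [179.9, 0.0, 90.0]
contact_force: [0.7, -0.4, -4.8]
gripper_width: 25.2
gripper_force: 99.7
```

```bash
python3 -m crank '[[0,0,0,0.022,0,0,-1],[0,0,0,0.022,0,0,-1],[0,0,0,0.022,0,0,-1],[0,0,0,0.022,0,0,-1],[0,0,0,0.018,0,0,-1],[0,0,0,0,0,0,-1],[0,0,0,0,0,0,-1],[0,0,0,0,0,0,-1]]'
python3 -m crank '[[0,0,0,0,0,0.008,-1],[0,0,0,0,0,0.008,-1],[0,0,0,0,0,0.007,-1],[0,0,0,0,0,0.004,-1],[0,0,0,0,0,0,-1],[0,0,0,0,0,0,-1]]'
```

```text
clock: 8.27
ee_pos: [535.3, -172.3, 159.2]
tcp_rot: [180.0, 0.0, 90.0]
contact_force: [0.1, 0.1, -4.9]
gripper_width: 25.2
gripper_force: 100.9
clock: 8.77
ee_pos: [535.3, -172.2, 186.0]
tcp_rot: [179.9, 0.0, 90.0]
contact_force: [0.2, -0.3, -4.7]
gripper_width: 24.8
gripper_force: 100.8
```

```bash
python3 -m crank '[[0,0,0,0,0,0.003,-1],[0,0,0,0,0,0.003,-1],[0,0,0,0,0,0.003,-1],[0,0,0,0,0,0.003,-1],[0,0,0,0,0,0.003,-1],[0,0,0,0,0,0,-1],[0,0,0,0,0,0,-1]]'
```

```text
clock: 9.35
ee_pos: [535.4, -172.1, 200.9]
tcp_rot: [180.0, 0.0, 90.0]
contact_force: [0.8, 0.4, -7.5]
gripper_width: 24.9
gripper_force: 100.4
```

```bash
python3 -m crank '[[0,0,0,0,0,0.001,-1],[0,0,0,0,0,0,-1],[0,0,0,0,0,0,-1]]'
python3 -m crank '[[0,0,0,0,0,-0.010,-1],[0,0,0,0,0,-0.010,-1],[0,0,0,0,0,-0.010,-1],[0,0,0,0,0,-0.010,-1],[0,0,0,0,0,-0.003,-1],[0,0,0,0,0,0,-1],[0,0,0,0,0,0,-1]]'
python3 - <<'E'
from h import *
for c in ['top','side','wrist']:
  s=snap(c,'up_'+c)
  for n in ['plate_three','plate_three_face','plate_one']:
    print(c,n,[(np.round(d['position']).astype(int).tolist(),round(d['p'],2)) for d in models.place_of(c,n)[:2]])
a=cv2.imread('pics/up_side.png')[160:300,220:380]
b=cv2.imread('pics/up_wrist.png')[:300,260:]
cv2.imwrite('pics/up_c.png',np.hstack([cv2.resize(a,(400,350),interpolation=cv2.INTER_CUBIC),cv2.resize(b,(350,350))]))
E
```

```text
clock: 9.6
ee_pos: [535.3, -172.1, 201.5]
tcp_rot: [180.0, 0.0, 90.0]
contact_force: [0.9, 0.9, -7.2]
gripper_width: 25.2
gripper_force: 100.4
clock: 10.18
ee_pos: [535.0, -172.1, 157.9]
tcp_rot: [-180.0, -0.0, 90.0]
contact_force: [-0.2, 0.1, -4.5]
gripper_width: 25.0
gripper_force: 101.1
top plate_three [([540, -170, 87], 0.66), ([284, -303, -2], 0.62)]
top plate_three_face [([536, -169, 95], 0.69), ([537, -170, 100], 0.61)]
top plate_one [([535, -90, 78], 0.92)]
side plate_three [([352, -26, -2], 0.87), ([538, -170, 92], 0.64)]
side plate_three_face [([348, -32, 19], 0.9), ([533, -173, 107], 0.77)]
side plate_one [([535, -80, 81], 0.71)]
wrist plate_three [([537, -168, 87], 0.74), ([534, -87, 77], 0.72)]
wrist plate_three_face [([351, -32, 18], 0.56)]
wrist plate_one [([538, -86, 77], 0.93), ([565, -169, 100], 0.55)]
```

View pics/up_c.png

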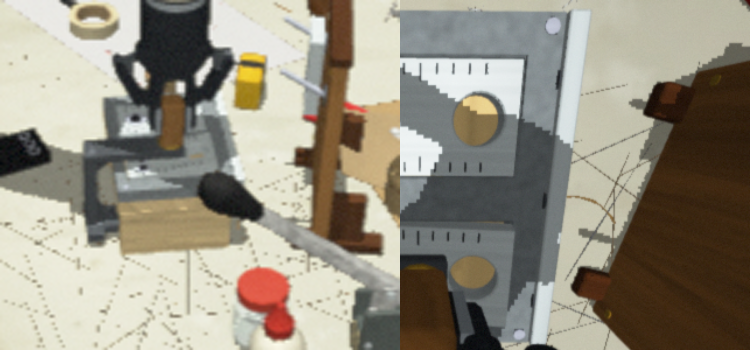

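```bash
python3 -m crank '[[0,0,0,0,0,0.006,-1],[0,0,0,0,0,0,-1],[0,0,0,0,0,0,-1]]'
python3 -m crank '[[0,0,0,-0.022,0,0,-1],[0,0,0,-0.022,0,0,-1],[0,0,0,-0.022,0,0,-1],[0,0,0,-0.022,0,0,-1],[0,0,0,-0.022,0,0,-1],[0,0,0,0,0,0,-1],[0,0,0,0,0,0.02,-1],[0,0,0,0,0,0.02,-1],[0,0,0,0.002,-0.025,0,-1],[0,0,0,0.002,-0.025,0,-1],[0,0,0,0.002,-0.025,0,-1],[0,0,0,0.002,-0.025,0,-1]]'
python3 -m crank '[[0,0,0,0.003,-0.025,0,-1],[0,0,0,0.003,-0.025,0,-1],[0,0,0,0.003,-0.02,0,-1],[0,0,0,0,0,0,-1],[0,0,0,0,0,-0.02,-1],[0,0,0,0,0,-0.02,-1],[0,0,0,0,0,-0.008,-1],[0,0,0,0,0,0,-1],[0,0,0,0,0,0,-1]]'
```

```text
clock: 11.03
ee_pos: [535.7, -172.3, 165.2]
tcp_rot: [179.9, 0.0, 90.0]
contact_force: [-0.3, 0.2, -4.8]
gripper_width: 25.0
gripper_force: 101.0
clock: 12.03
ee_pos: [433.6, -273.2, 204.8]
tcp_rot: [179.9, 0.0, 90.0]
contact_force: [0.1, -0.1, -3.7]
gripper_width: 24.9
gripper_force: 101.6
clock: 12.78
ee_pos: [442.2, -341.7, 156.1]
tcp_rot: [-180.0, -0.0, 90.0]
contact_force: [0.7, -0.0, -4.6]
gripper_width: 24.6
gripper_force: 101.6
```

```bash
python3 -m crank '[[0,0,0,0,0,-0.003,-1],[0,0,0,0,0,-0.002,-1],[0,0,0,0,0,-0.001,-1],[0,0,0,0,0,0,-1],[0,0,0,0,0,0,-1]]'
```

```text
clock: 13.2
ee_pos: [442.3, -342.2, 150.7]
tcp_rot: [180.0, 0.0, 90.0]
contact_force: [-0.1, -0.4, -5.1]
gripper_width: 24.9
gripper_force: 101.7
```

```bash
python3 -m crank '[[0,0,0,0,0,-0.001,-1],[0,0,0,0,0,0,-1]]'; python3 -m crank '[[0,0,0,0,0,-0.001,-1],[0,0,0,0,0,0,-1]]'
```

```text
clock: 13.37
ee_pos: [442.4, -342.4, 150.6]
tcp_rot: [180.0, 0.0, 90.0]
contact_force: [-0.9, 1.2, 2.0]
gripper_width: 25.1
gripper_force: 102.5
clock: 13.53
ee_pos: [442.6, -342.6, 150.6]
tcp_rot: [180.0, 0.1, 90.0]
contact_force: [-3.2, 2.3, 6.8]
gripper_width: 24.8
gripper_force: 103.4
```

```bash
python3 -m crank '[[0,0,0,0,0,0,1],[0,0,0,0,0,0,1],[0,0,0,0,0,0,1],[0,0,0,0,0,0,1],[0,0,0,0,0,0,1],[0,0,0,0,0,0,1],[0,0,0,0,0,0.025,1],[0,0,0,0,0,0.04,1],[0,0,0,0,0,0.04,1],[0,0,0,0,0,0,1]]' 40
python3 -m crank '[[0,0,-7.1,0.009,0.017,0,1],[0,0,-7.1,0.009,0.017,0,1],[0,0,-7.1,0.009,0.017,0,1],[0,0,-7.1,0.009,0.017,0,1],[0,0,-7.1,0.009,0.017,0,1],[0,0,-7.1,0.009,0.017,0,1],[0,0,-7.1,0.009,0.017,0,1],[0,0,-7.1,0.009,0.017,0,1],[0,0,-7.1,0.009,0.017,0,1],[0,0,-7.1,0.009,0.017,0,1],[0,0,-7.1,0,0,0,1],[0,0,-7.1,0,0,0,1]]'
python3 - <<'E'
from h import *
np.set_printoptions(precision=2,suppress=True)
s=env.state(); print(s['joint_positions'],s['ee_pos'],s['tcp_rot'])
for c in ['top','side','wrist']:
  s=snap(c,'b_'+c)
  for n in ['yoke','yoke_handle','plate_three','plate_three_face','plate_three_hole','peg_free','peg_free_tip']:
    print(c,n,[(np.round(d['position']).astype(int).tolist(),round(d['p'],2)) for d in models.place_of(c,n)[:2]])
a=cv2.imread('pics/b_side.png')[140:320,200:400]
b=cv2.imread('pics/b_wrist.png')
cv2.imwrite('pics/b_c.png',np.hstack([cv2.resize(a,(400,360),interpolation=cv2.INTER_CUBIC),cv2.resize(b,(400,300))[:360] if 0 else cv2.copyMakeBorder(cv2.resize(b,(400,300)),0,60,0,0,0)]))
E
```

```text
clock: 14.37
ee_pos: [445.1, -344.9, 263.5]
tcp_rot: [179.4, 0.6, 90.0]
contact_force: [1.6, -1.4, 1.7]
gripper_width: 85.3
gripper_force: 0.0
clock: 15.37
ee_pos: [532.6, -171.0, 253.1]
tcp_rot: [-180.0, -0.0, 4.6]
contact_force: [0.0, -1.5, -0.0]
gripper_width: 85.4
gripper_force: 0.0
[-25.43  -6.03 101.03   0.    85.    60.  ] [ 532.63 -171.04  253.05] [-180.     -0.      4.58]
top yoke [([442, -337, 0], 0.73)]
top yoke_handle [([442, -344, 150], 0.68), ([713, -148, -1], 0.53)]
top plate_three [([540, -168, 90], 0.47)]
top plate_three_face [([540, -170, 104], 0.49)]
top plate_three_hole []
top peg_free [([557, 66, 0], 0.51)]
top peg_free_tip [([657, -190, 227], 0.67)]
side yoke [([444, -339, -3], 0.97)]
side yoke_handle [([445, -339, 151], 0.84)]
side plate_three [([348, -26, -2], 0.91), ([537, -169, 87], 0.63)]
side plate_three_face [([351, -31, 18], 0.75), ([535, -174, 106], 0.68)]
side plate_three_hole [([322, -36, 5], 0.7), ([566, -172, 101], 0.57)]
side peg_free [([696, -199, 193], 0.44)]
side peg_free_tip [([650, -188, 222], 0.47)]
wrist yoke [([444, -340, 5], 0.66)]
wrist yoke_handle [([712, -150, 2], 0.73), ([441, -341, 150], 0.68)]
wrist plate_three [([538, -169, 89], 0.58)]
wrist plate_three_face [([536, -170, 104], 0.73), ([682, 77, -1], 0.58)]
wrist plate_three_hole [([563, -170, 100], 0.93), ([321, -38, 9], 0.71)]
wrist peg_free []
wrist peg_free_tip [([650, -190, 223], 0.93), ([445, -342, 41], 0.38)]
```

View pics/b_c.png

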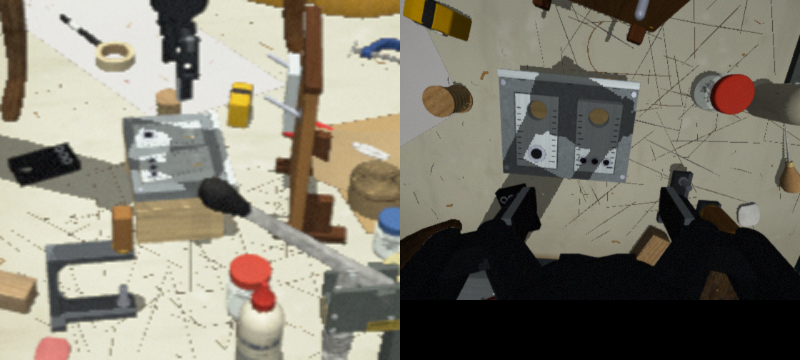

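```bash
python3 -m crank '[[0,7,0,0,0,0,1],[0,7,0,0,0,0,1],[0,0,0,0,0,0,1],[0,0,0,0,0,0,1],[0,0,0,0,0,0,1]]'
python3 - <<'E'
from h import *
from scipy.optimize import least_squares
np.set_printoptions(precision=2,suppress=True)
s=env.state(); j=s['joint_positions'];e=s['ee_pos']; print(j,e,s['tcp_rot'])
D=[(3.019,92.412,84.569,625,250.3),(-3.5,89.8,93.6,593.9,347.5),(-18.3,116.8,81.5,461.0,197.1),(-6.03,101.03,85,559.4,253.05)]
R=np.radians
def fk(p,j2,j3,j5):
    a,L1,L2,b,h,d=p; t=j2+j3; 
    return np.array([a+L1*np.sin(R(j2))+L2*np.sin(R(t))+b*np.cos(R(t))+d*np.sin(R(t+j5)), h+L1*np.cos(R(j2))+L2*np.cos(R(t))-b*np.sin(R(t))+d*np.cos(R(t+j5))])
# last: tool out-of-plane small; use wrist point instead
rot=cv2.Rodrigues(np.zeros(3))[0]
from scipy.spatial.transform import Rotation as Ro
z=Ro.from_euler('xyz',s['tcp_rot'],degrees=True).as_matrix()[:,2]
def res(p):
    r=[fk(p,*q[:3])-q[3:] for q in D]
    w=e-p[5]*z; f=fk(np.r_[p[:5],0],j[1],j[2],0); r.append(f-[np.hypot(w[0],w[1]),w[2]])
    return np.concatenate(r)/1.0
o=least_squares(lambda p:np.r_[res(p),(p[0]-50)*.003,p[3]*.003],[50,450,450,0,400,250]); print(o.x,o.cost, res(o.x))
np.save('kin.npy',o.x)
E
```

```text
clock: 16.98
ee_pos: [532.1, -172.0, 253.2]
tcp_rot: [-178.8, 13.9, 5.0]
contact_force: [-0.6, 0.1, 0.2]
gripper_width: 85.8
gripper_force: 0.0
[-23.02   2.39  93.51  -5.43  96.9   62.11] [ 532.11 -172.05  253.23] [-178.8    13.85    4.97]
[  0.02 422.98 614.41  94.19 240.58 260.85] 0.10486681600298024 [ 0.04 -0.1  -0.03  0.07 -0.05  0.24  0.06 -0.07 -0.02 -0.14]
```

Run:
```python
from h import *
a,L1,L2,b,h,d=np.load('kin.npy')
print(env.tips_ahead)
Lf=np.hypot(L2,b); ph=np.degrees(np.arctan2(b,L2))
def ik(r,z,T):
    w=np.array([r-a-d*np.sin(np.radians(T)), z-h-d*np.cos(np.radians(T))])
    D=np.hypot(*w); c=(D*D-L1**2-Lf**2)/(2*L1*Lf)
    if abs(c)>1: return None
    k=np.degrees(np.arccos(c)); al=np.degrees(np.arctan2(w[0],w[1]))
    j2=al-np.degrees(np.arctan2(Lf*np.sin(np.radians(k)),L1+Lf*np.cos(np.radians(k))))
    j3=k-ph; return np.round([j2,j3,T-j2-j3],1)
print(ik(559.4,253.05,180))
for tau in [0,20,30]:
  print('jig',tau,ik(562,116,180+tau),ik(562,250,180+tau))
  for rho in [30,45,60,75,90]:
    R=np.radians(rho); u=np.array([np.cos(R),np.sin(R)]); n=np.array([-np.sin(R),np.cos(R)])
    for H in [(701,211),(666,232),(650,250)]:
        P=np.array(H)-30*u+14*n
        print(tau,rho,H,ik(*P,180+tau-rho))
```

```text
19.0
[ -6. 101.  85.]
jig 0 [  1.4 107.3  71.3] [ -5.6 100.9  84.7]
0 30 (701, 211) [ -5.5 108.3  47.2]
0 30 (666, 232) [-11.7 111.8  50. ]
0 30 (650, 250) [-15.  112.8  52.3]
0 45 (701, 211) [ -9.9 117.3  27.7]
0 45 (666, 232) [-16.9 120.9  31. ]
0 45 (650, 250) [-20.7 122.   33.7]
0 60 (701, 211) [-10.4 124.2   6.2]
0 60 (666, 232) [-18.2 128.2  10. ]
0 60 (650, 250) [-22.7 129.7  13. ]
0 75 (701, 211) [ -5.5 127.9 -17.4]
0 75 (666, 232) [-13.9 132.5 -13.6]
0 75 (650, 250) [-19.1 134.4 -10.4]
0 90 (701, 211) [  4.4 127.6 -42. ]
0 90 (666, 232) [ -3.5 132.7 -39.1]
0 90 (650, 250) [ -8.9 135.  -36.1]
jig 20 [13.9 95.2 90.9] [  7.1  89.6 103.3]
20 30 (701, 211) [ 4.5 95.3 70.2]
20 30 (666, 232) [-1.1 99.  72.1]
20 30 (650, 250) [ -4.  100.   73.9]
20 45 (701, 211) [ -2.6 105.3  52.3]
20 45 (666, 232) [ -8.6 108.8  54.8]
20 45 (650, 250) [-11.8 109.9  56.9]
20 60 (701, 211) [ -7.4 114.3  33.2]
20 60 (666, 232) [-14.1 117.9  36.2]
20 60 (650, 250) [-17.7 119.   38.7]
20 75 (701, 211) [ -8.8 121.4  12.4]
20 75 (666, 232) [-16.3 125.4  15.9]
20 75 (650, 250) [-20.6 126.8  18.7]
20 90 (701, 211) [ -5.6 125.9 -10.3]
20 90 (666, 232) [-13.6 130.3  -6.7]
20 90 (650, 250) [-18.5 132.1  -3.6]
jig 30 [ 20.1  89.6 100.3] [ 13.2  84.6 112.2]
30 30 (701, 211) [10.3 88.6 81.1]
30 30 (666, 232) [ 4.8 92.5 82.6]
30 30 (650, 250) [ 2.  93.7 84.2]
30 45 (701, 211) [ 2.4 98.8 63.8]
30 45 (666, 232) [ -3.3 102.4  65.9]
30 45 (650, 250) [ -6.3 103.5  67.8]
30 60 (701, 211) [ -3.8 108.3  45.5]
30 60 (666, 232) [-10.  111.9  48.2]
30 60 (650, 250) [-13.4 112.9  50.4]
30 75 (701, 211) [ -7.4 116.5  25.9]
30 75 (666, 232) [-14.3 120.3  29.1]
30 75 (650, 250) [-18.2 121.5  31.7]
30 90 (701, 211) [ -7.3 122.7   4.6]
30 90 (666, 232) [-14.9 126.8   8.1]
30 90 (650, 250) [-19.3 128.4  11. ]
```

```bash
python3 -m crank '[[-1.1,0,-4.5,0.008,0.0015,-0.03,0.65],[0,0,0,0,0,-0.03,0.65],[0,0,0,0,0,-0.03,0.65],[0,0,0,0,0,-0.03,0.65],[0,0,0,0,0,0,0.65],[0,0,0,0,0,0,0.65]]'
python3 - <<'E'
from h import *
s=snap('wrist','g1')
print([(np.round(d['position']).astype(int).tolist(),round(d['p'],2)) for n in ['plate_three','plate_three_face','plate_three_hole'] for d in models.place_of('wrist',n)[:2]])
E
```

```text
clock: 17.48
ee_pos: [538.6, -170.2, 132.7]
tcp_rot: [-179.9, 14.1, 0.2]
contact_force: [0.1, 1.0, 1.1]
gripper_width: 70.6
gripper_force: 0.0
[([537, -171, 90], 0.69), ([534, -172, 103], 0.84), ([566, -172, 98], 0.75)]
```

View pics/g1.png

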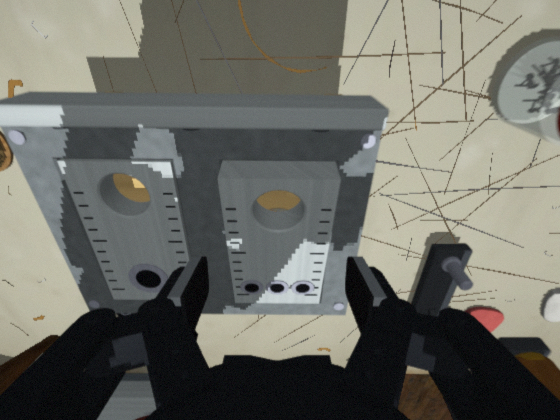

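The plate is raised at (278,230), hole at (278,205), and centred between the fingers at (200,280) and (355,280).

```bash
python3 -m crank '[[0,0,0,0,0,-0.008,0.65],[0,0,0,0,0,-0.006,0.65],[0,0,0,0,0,-0.002,0.65],[0,0,0,0,0,0,0.65]]'; python3 -m crank '[[0,0,0,0,0,0,-1],[0,0,0,0,0,0,-1],[0,0,0,0,0,0,-1],[0,0,0,0,0,0,-1],[0,0,0,0,0,0,-1],[0,0,0,0,0,0,-1]]' 60
```

```text
clock: 18.02
ee_pos: [539.5, -170.3, 116.2]
tcp_rot: [-179.9, 14.1, 0.2]
contact_force: [0.3, 0.3, -0.4]
gripper_width: 70.3
gripper_force: 0.0
clock: 18.52
ee_pos: [540.1, -170.6, 117.3]
tcp_rot: [-179.9, 14.0, 0.2]
contact_force: [-0.7, 0.2, -0.4]
gripper_width: 52.6
gripper_force: 62.7
```

```bash
python3 -m crank '[[0,0,0,0,0,0.003,-1],[0,0,0,0,0,0.006,-1],[0,0,0,0,0,0.01,-1],[0,0,0,0,0,0.02,-1],[0,0,0,0,0,0.02,-1],[0,0,0,0,0,0,-1],[0,0,0,0,0,0,-1]]'
python3 - <<'E'
from h import *
s=snap('wrist','g2'); t=snap('side','g2s')
for c in ['wrist','side','top']:
  if c=='top': snap(c)
  print(c,[(n,np.round(d['position']).astype(int).tolist(),round(d['p'],2)) for n in ['plate_three','plate_three_face','plate_three_hole','plate_one'] for d in models.place_of(c,n)[:2]])
b=cv2.imread('pics/g2s.png')[120:260,240:400]
cv2.imwrite('pics/g2c.png',np.hstack([cv2.resize(cv2.imread('pics/g2.png')[80:,:],(460,280)),cv2.resize(b,(320,280),interpolation=cv2.INTER_CUBIC)]))
E
```

```text
clock: 19.1
ee_pos: [541.4, -171.0, 178.5]
tcp_rot: [180.0, 13.7, 0.2]
contact_force: [0.2, 0.3, -3.4]
gripper_width: 52.9
gripper_force: 65.2
wrist [('plate_three', [352, -30, 0], 0.81), ('plate_three', [542, -166, 148], 0.8), ('plate_three_face', [535, -169, 168], 0.75), ('plate_three_face', [346, -33, 18], 0.75), ('plate_three_hole', [322, -40, 9], 0.81), ('plate_three_hole', [566, -170, 162], 0.79), ('plate_one', [535, -87, 79], 0.95)]
side [('plate_three', [351, -31, 0], 0.73), ('plate_three', [537, -170, 151], 0.67), ('plate_three_face', [350, -31, 18], 0.57), ('plate_three_hole', [327, -39, 5], 0.79), ('plate_three_hole', [565, -170, 159], 0.73), ('plate_one', [536, -86, 94], 0.5)]
top [('plate_three', [540, -170, 144], 0.54), ('plate_three_face', [538, -171, 160], 0.65), ('plate_three_hole', [318, -38, 4], 0.58)]
```

View pics/g2c.png

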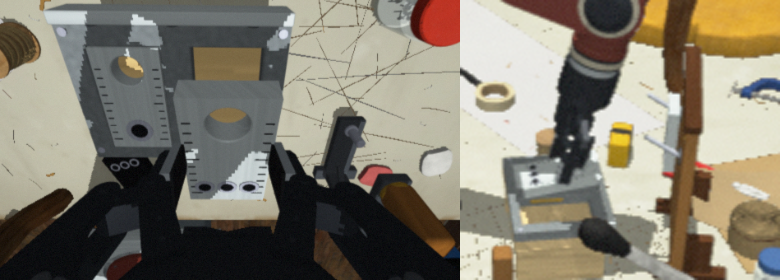

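```bash
python3 -m crank '[[0,0,-5.75,0,0,0.028,-1],[0,0,-5.75,0,0,0.028,-1],[-1.33,-6.53,0,0.0044,-0.0005,0,-1],[-1.33,-6.53,0,0.0044,-0.0005,0,-1],[-1.33,-6.53,0,0.0044,-0.0005,0,-1],[-1.33,-6.53,0,0.0044,-0.0005,0,-1],[-1.33,-6.53,0,0.0044,-0.0005,0,-1],[-1.33,-6.53,0,0.0044,-0.0005,0,-1],[-1.33,-6.53,0,0.0044,-0.0005,0,-1],[-1.33,-6.53,0,0.0044,-0.0005,0,-1],[-1.33,-6.53,0,0.0044,-0.0005,0,-1],[0,0,0,0,0,0,-1]]'
python3 -m crank '[[0,0,0,0,0,0,-1],[0,0,0,0,0,0,-1]]'
python3 - <<'E'
from h import *
np.set_printoptions(precision=1,suppress=True)
s=env.state(); print(s['joint_positions'])
for c in ['wrist','side','top']:
  s=snap(c,'h1'+c)
  for n in ['plate_three','plate_three_hole','plate_three_face','peg_free','peg_free_tip']:
    print(c,n,[(np.round(d['position']).astype(int).tolist(),round(d['p'],2),proj(s,d['position']).round().astype(int).tolist()) for d in models.place_of(c,n)[:2]])
b=cv2.imread('pics/h1side.png')[120:260,260:400]
cv2.imwrite('pics/h1c.png',np.hstack([cv2.resize(cv2.imread('pics/h1wrist.png'),(480,360)),cv2.resize(b,(320,360),interpolation=cv2.INTER_CUBIC)]))
E
```

```text
clock: 20.85
ee_pos: [576.1, -173.3, 226.1]
tcp_rot: [-180.0, -45.5, -11.4]
contact_force: [-1.3, 0.9, -4.6]
gripper_width: 52.8
gripper_force: 66.0
clock: 21.02
ee_pos: [580.1, -175.3, 233.3]
tcp_rot: [179.8, -45.9, -11.2]
contact_force: [0.3, -0.3, -2.2]
gripper_width: 52.4
gripper_force: 65.9
[-29.4 -22.7 124.3  22.1  35.9  59. ]
wrist plate_three [([605, -178, 214], 0.66, [272, 247]), ([605, -181, 247], 0.58, [278, 223])]
wrist plate_three_hole [([605, -182, 248], 0.85, [280, 222]), ([607, -180, 214], 0.58, [275, 244])]
wrist plate_three_face [([588, -178, 224], 0.96, [279, 271])]
wrist peg_free [([696, -196, 196], 0.82, [273, 143])]
wrist peg_free_tip [([654, -190, 222], 0.7, [276, 168]), ([695, -199, 195], 0.67, [277, 144])]
side plate_three [([350, -27, 0], 0.9, [222, 223]), ([604, -178, 218], 0.85, [314, 187])]
side plate_three_hole [([606, -180, 247], 0.81, [316, 179]), ([323, -34, 6], 0.71, [213, 223])]
side plate_three_face [([348, -33, 17], 0.79, [221, 219]), ([588, -179, 222], 0.59, [309, 187])]
side peg_free [([603, -356, 0], 0.75, [322, 293]), ([698, -197, 196], 0.58, [350, 196])]
side peg_free_tip [([650, -190, 224], 0.61, [332, 187]), ([536, -171, 94], 0.26, [288, 223])]
top plate_three [([610, -179, 209], 0.85, [273, 154]), ([349, -30, -3], 0.79, [217, 270])]
top plate_three_hole [([318, -38, 8], 0.57, [219, 282]), ([712, -148, -2], 0.56, [263, 135])]
top plate_three_face [([350, -28, 18], 0.87, [215, 270]), ([592, -178, 219], 0.8, [273, 162])]
top peg_free [([701, -197, 191], 0.63, [282, 117]), ([652, -190, 225], 0.43, [278, 134])]
top peg_free_tip [([658, -188, 226], 0.5, [278, 131])]
```

View pics/h1c.png

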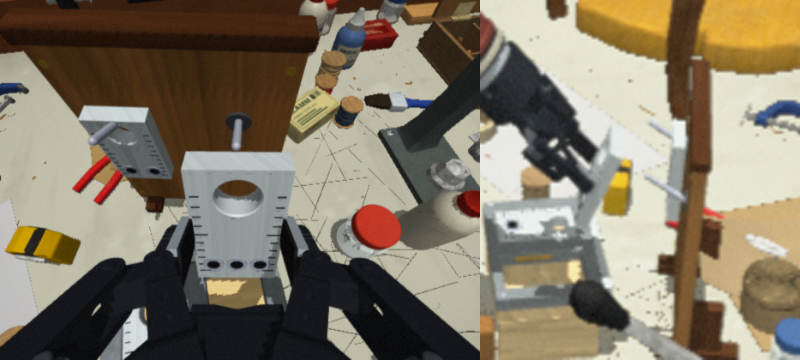

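The wrist view shows the plate hole at (238,197) in line with the free peg at (237,130). The side view shows the plate tilted like the hole axis, and the networks agree with my computed hole position, so I'm advancing along the peg.

```bash
python3 -m crank '[[0,0,0,0.0085,-0.0017,-0.005,-1],[0,0,0,0.0085,-0.0017,-0.005,-1],[0,0,0,0.0085,-0.0017,-0.005,-1],[0,0,0,0.0085,-0.0017,-0.005,-1],[0,0,0,0.0042,-0.0008,-0.0025,-1],[0,0,0,0,0,0,-1],[0,0,0,0,0,0,-1],[0,0,0,0,0,0,-1]]'
python3 - <<'E'
from h import *
for c in ['wrist','side']:
  s=snap(c,'h2'+c)
  print(c,[(n,np.round(d['position']).astype(int).tolist(),round(d['p'],2)) for n in ['plate_three_hole','peg_free_tip'] for d in models.place_of(c,n)[:2]])
b=cv2.imread('pics/h2side.png')[130:240,290:390]
cv2.imwrite('pics/h2c.png',np.hstack([cv2.resize(cv2.imread('pics/h2wrist.png')[100:340,180:400],(400,436),interpolation=cv2.INTER_CUBIC),cv2.resize(b,(396,436),interpolation=cv2.INTER_CUBIC)]))
E
```

```text
clock: 22.58
ee_pos: [617.8, -182.7, 210.1]
tcp_rot: [179.8, -46.0, -11.2]
contact_force: [0.2, -0.8, -2.3]
gripper_width: 52.4
gripper_force: 65.9
wrist [('plate_three_hole', [644, -188, 224], 0.63), ('peg_free_tip', [654, -192, 223], 0.92), ('peg_free_tip', [601, -452, 2], 0.48)]
side [('plate_three_hole', [537, -83, 81], 0.73), ('plate_three_hole', [645, -186, 223], 0.56), ('peg_free_tip', [650, -189, 222], 0.42)]
```

View pics/h2c.png

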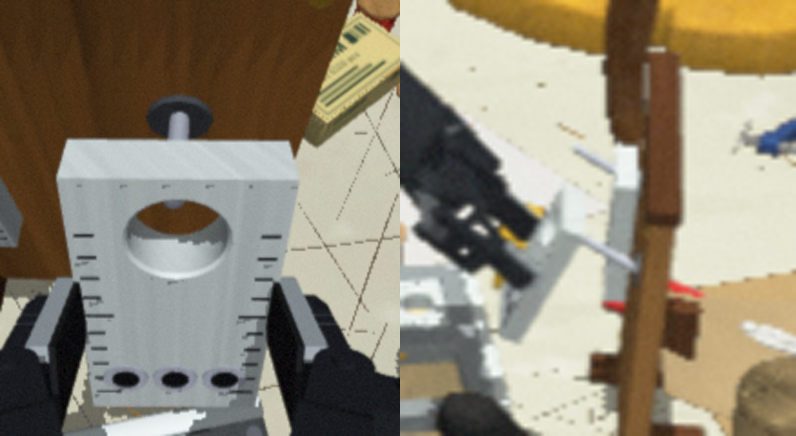

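Run:
```python
from h import *
s=snap('wrist')
f=np.array([np.cos(np.radians(-11.4)),np.sin(np.radians(-11.4)),0]);k=np.array([0,0,1.])
n=-f*np.sin(np.radians(60))+k*.5
H=env.state()['ee_pos']+np.array([27.4,-5.6,13.4])
print('hole c/front/back',[proj(s,H+n*d).round(1) for d in (0,8,-8)])
for t in [(651.5,-190,222.7),(651.5,-190,219.7),(654,-192,223)]: print(t,proj(s,t).round(1))
```

```text
hole c/front/back [array([276.7, 217.6]), array([276.8, 227.2]), array([276.7, 208.9])]
(651.5, -190, 222.7) [277.6 206.8]
(651.5, -190, 219.7) [277.6 209.6]
(654, -192, 223) [280.6 201.5]
```

```bash
python3 -m crank '[[0,0,0,0.0051,-0.001,-0.003,-1],[0,0,0,0.0051,-0.001,-0.003,-1],[0,0,0,0.0051,-0.001,-0.003,-1],[0,0,0,0.0051,-0.001,-0.003,-1],[0,0,0,0.0051,-0.001,-0.003,-1],[0,0,0,0,0,0,-1],[0,0,0,0,0,0,-1],[0,0,0,0,0,0,-1]]'
python3 - <<'E'
from h import *
for c in ['wrist','side']:
  s=snap(c,'h3'+c)
  print(c,[(n,np.round(d['position']).astype(int).tolist(),round(d['p'],2)) for n in ['plate_three_hole','peg_free_tip','plate_three'] for d in models.place_of(c,n)[:2]])
E
```

```text
clock: 23.6
ee_pos: [643.5, -187.6, 194.6]
tcp_rot: [179.8, -46.0, -11.2]
contact_force: [-0.0, -0.4, -2.0]
gripper_width: 52.3
gripper_force: 65.9
wrist [('plate_three_hole', [672, -194, 205], 0.64), ('peg_free_tip', [654, -190, 223], 0.72), ('peg_free_tip', [696, -196, 195], 0.47), ('plate_three', [669, -192, 177], 0.55)]
side [('plate_three_hole', [670, -194, 206], 0.94), ('plate_three_hole', [326, -36, 4], 0.82), ('peg_free_tip', [650, -190, 225], 0.56), ('plate_three', [351, -28, 1], 0.94), ('plate_three', [670, -192, 208], 0.24)]
```

```bash
python3 -m crank '[[0,0,0,0,0,-0.002,-1],[0,0,0,0,0,-0.002,-1],[0,0,0,0,0,0,-1],[0,0,0,0,0,0,-1]]'
python3 -m crank '[[0,0,0,0,0,0,0.5],[0,0,0,0,0,0,1],[0,0,0,0,0,0,1],[0,0,0,0,0,0,1],[0,0,0,0,0,0,1],[0,0,0,0,0,0,1],[0,0,0,0,0,0,1],[0,0,0,0,0,0,1]]'
python3 - <<'E'
from h import *
for c in ['wrist','side']:
  s=snap(c,'h4'+c)
  print(c,[(n,np.round(d['position']).astype(int).tolist(),round(d['p'],2)) for n in ['plate_three_hole','plate_three_face','plate_three'] for d in models.place_of(c,n)[:2]])
E
```

```text
clock: 24.33
ee_pos: [643.3, -187.6, 190.3]
tcp_rot: [179.8, -45.9, -11.2]
contact_force: [-0.4, 0.3, -3.0]
gripper_width: 52.5
gripper_force: 65.9
clock: 25.0
ee_pos: [643.5, -187.7, 190.9]
tcp_rot: [179.8, -46.0, -11.2]
contact_force: [0.1, 0.5, -0.5]
gripper_width: 85.7
gripper_force: 0.0
wrist [('plate_three_hole', [690, -200, 192], 0.57), ('plate_three_face', [685, -196, 165], 0.65), ('plate_three', [702, -199, 163], 0.6)]
side [('plate_three_hole', [690, -195, 193], 0.79), ('plate_three_hole', [323, -37, 7], 0.79), ('plate_three_face', [685, -198, 165], 0.66), ('plate_three_face', [351, -32, 16], 0.59), ('plate_three', [351, -28, -1], 0.86), ('plate_three', [703, -194, 163], 0.72)]
```

```bash
python3 -m crank '[[0,0,0,-0.0088,0.0018,0.0086,1],[0,0,0,-0.0176,0.0035,0.0172,1],[0,0,0,-0.0176,0.0035,0.0172,1],[0,0,0,-0.0176,0.0035,0.0172,1],[0,0,0,-0.0176,0.0035,0.0172,1],[0,0,0,-0.0176,0.0035,0.0172,1],[0,0,0,-0.0176,0.0035,0.0172,1],[0,0,0,0,0,0,1],[0,0,0,0,0,0,1],[0,0,0,0,0,0,1],[0,0,0,0,0,0,1],[0,0,0,0,0,0,1]]'
python3 - <<'E'
from h import *
for c in ['wrist','side','top']:
  s=snap(c,'h5'+c)
  print(c,[(n,np.round(d['position']).astype(int).tolist(),round(d['p'],2)) for n in ['plate_three_hole','plate_three_face','plate_three','plate_one','yoke','yoke_handle','peg_free_tip'] for d in models.place_of(c,n)[:2] if d['position'][0]>400])
E
```

```text
clock: 26.4
ee_pos: [529.1, -164.7, 300.5]
tcp_rot: [179.9, -45.8, -11.3]
contact_force: [-0.2, -0.0, 0.5]
gripper_width: 85.1
gripper_force: 0.0
wrist [('plate_three_hole', [692, -197, 195], 0.63), ('plate_three_face', [684, -194, 166], 0.63), ('plate_three_face', [700, -199, 161], 0.48), ('plate_three', [700, -199, 163], 0.9), ('plate_three', [681, 77, -1], 0.62), ('plate_one', [534, -84, 75], 0.62), ('yoke', [443, -342, 3], 0.76), ('peg_free_tip', [651, -190, 222], 0.59)]
side [('plate_three_hole', [690, -196, 196], 0.68), ('plate_three_face', [680, -198, 163], 0.59), ('plate_three', [702, -198, 166], 0.63), ('plate_one', [535, -83, 81], 0.82), ('yoke', [445, -339, 1], 0.76), ('yoke_handle', [445, -336, 149], 0.9), ('peg_free_tip', [651, -191, 222], 0.62), ('peg_free_tip', [537, -87, 97], 0.44)]
top [('plate_three_face', [686, -196, 161], 0.92), ('plate_three', [703, -198, 164], 0.97), ('plate_one', [535, -88, 80], 0.81), ('yoke', [441, -342, 0], 0.85), ('yoke_handle', [442, -341, 153], 0.62), ('peg_free_tip', [656, -191, 227], 0.48)]
```

Every estimate agrees: the plate hangs vertical and still on the peg, the yoke stands upright, and the other plate is in its nest.

```bash
python3 -c "
from cell import env
print(env.finish_job())"
```

```text
the job is handed in; nothing more can be done
None
```

The job is handed in at about 26 s of robot time, but no verdict came back: by the last camera estimates the three-bush plate hangs on the free peg with its bushes outward, the yoke stands clear of the jig and the other plate is still in its nest; I viewed 11 pictures, one over the limit of 10.

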